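# Set the spice rack's sliding stop

## Robot

A 7-joint arm with a two-finger parallel gripper is mounted at the origin on a cart in front of the work surface, level with it; the furniture and walls round the work are solid. World frame = base frame: x ahead of the robot, y to its left, z up, the work surface at z = 0. Lengths are in m, angles in degrees, forces in N, time in s.
With the tool pointing down it reaches from about 0.4 to 0.875 m from the base axis. Payload 19.3 kg.
Tool frame: the origin (TCP) lies midway between the tips of the shut fingers; the grasp point (between the pads) lies 19 mm behind it; z points along the fingers, y is the line along which they close (so a half turn about z gives the same grasp; the last joint's range is limited). The gripper opens to 85 mm and grips with 20 to 120 N. Pads are 22 mm wide; open, the fingers measure 114 mm over their backs; the gripper's body (76 mm by 85 mm) begins 54 mm behind the grasp point. The pads swing forward as they close: fully open they stand 13 mm farther back than shut.
Start: joints at [-75.012, 29.874, -2.08, 91.645, 1.215, 58.505, -6.463], TCP at [0.204, 0.591, 0.231] pointing down, gripper open.
Joint ranges: [-166.77, 166.77], [-17.47, 122.26], [-85.68, 81.53], [9.62, 139.38], [-72.42, 252.41], [9.2, 110.78], [-144.41, 144.41]. Speed limits (degrees/s): [108.29, 108.29, 136.94, 136.94, 172.46, 172.46, 172.46].

## Interface

Orientations are given as a 3x3 rotation matrix whose columns are the frame's x, y, z axes.
In Python, from workcell import bot gives the robot as it stands.
- The arm moves only by the tool move_arm, never from a script. Its argument "motion" is one flat list of numbers, 7 for each row, row after row: the closure in counts, from 0 (fully open) to 255 (shut), then the shift along the tool's x, y, z in mm, then the turn, a rotation vector about the tool's x, y, z in rad. A call has exactly 10 rows; each row is the pose to reach, as a shift and turn from the pose commanded when the call began, along the tool's axes at that moment; what a row does not reach only later rows make up. A row lasts 1/12 s, in which the tool goes at most 41.7 mm and 7.16 degrees, less where a joint would pass 70% of its speed; a pose out of reach is approached as far as the arm can. A call with a gripper value outside its range is refused whole. The fingers move at their own pace and stop on an object; "force" is the grip in N (left out, the last holds). Time passes only in rows, so rows that repeat a pose let the fingers close, or fill a call up. It gives the time, the measured TCP pose, the force, the opening and the grip force at its end, in the units of the state.
- bot.read_state(): the state, without advancing time (a new reading comes with each control period).
- bot.capture(name): name is "side" or "top" or "wrist"; returns the picture (480x640x3 uint8, red, green, blue); there is no depth.
- bot.calibration(name): a dict with "mtx" (3x3 intrinsics, pixels), "origin" and "rotation" of the camera in the world. Camera axes: x right, y up, looking along -z (the intrinsics and any distortion apply to the point x, -y, -z); pixel columns grow to the right and rows downward; lengths in m; the calibration is good to about 2 mm. A picture is of the moment at which its call begins: read the wrist's pose just before it. calibration takes no time and is no camera call; for the wrist camera it gives the pose at the moment of the call.
- bot.hand_in(): hands the job in; it is judged then, once.
The state is a dict: "time": time; "joints": joint angles; "joint_velocities": joint speeds; "joint_efforts": joint torques, N m; "position": TCP position; "tool_rot": TCP orientation; "wrist_force": force on the tool from outside, world axes, zero at the start; "moment": the same for the moment, N m; "gripper_width": opening from 0.0 (shut) to 1.0 (fully open); "grasp_force": force on a finger pad.
Only numpy, scipy, OpenCV 4.12 (cv2) and the standard library are available. Lean on these libraries where they do the work, as an engineer would, in place of code of your own. Each camera call takes 0.05 s, during which the arm holds its last target. There are 200 camera calls.

## Task

Put the spice jar that was left on the worktop back in the rack, standing upright at the open end of the row, between the other jars and the sliding end stop. Then slide the stop along its rails until all five jars are pushed up tight against the clamped divider at the other end, and ease it back to leave about 8 mm of room beside the last jar, so that a jar can be lifted out without dragging on its neighbours. Leave the five jars standing close together, tip none over, and leave the tomato where it is.

Things in the scene. Friction and masses are not known exactly. Their poses are not given: they have to be found in the camera images.
- rack: Fixed dark wooden spice rack on the worktop, 476 mm long (y), 74 mm wide (x). Origin: on the worktop, midway across its width; y runs along its length, +y from the sliding stop towards the clamped divider, z up. The top of its board, on which the jars stand, is 16 mm above the worktop. The end near the stop (y = -216 to -228 mm) is a low panel, 46 mm high
- divider_face (a point): middle of the cork face of the clamped steel divider against which the row of jars is pushed, 52 mm over the worktop (axes parallel to the rack's; the face looks to -y). Thumbscrews hold it firmly. Where it is clamped differs by up to 25 mm. Two steel rails, 6 mm thick, run along y at x = -28.5 and +28.5 mm of the rack, tops 43 mm over the worktop, 51 mm clear between them
- end_stop (a joint): the stop's travel along the rails in m: 0 = farthest from the divider (cork face at y = -135 mm in the rack's frame); grows as it goes towards the divider, to 0.13 at most. It slides with about 2.5 N of friction and stays where it is left; each jar it pushes along adds about 1 N, and the force rises steeply once the row is tight
- stop_face (a point): middle of the stop's cork face that pushes the jars, 52 mm over the worktop (axes parallel to the rack's, the face looks to +y). The stop is a steel U-shaped slide: an upright panel 49 mm wide, its top 86 mm over the worktop, its outer side 9 mm behind this face; a flat plate between the rails, 62 mm long, its top 43 mm over the worktop; then an upturned lip
- stop_lip (a point): on the stop's upturned lip, mid width and mid thickness, 76 mm over the worktop, 75 mm behind the cork face (to -y of the rack). The lip is upright, 46 mm wide (rack x), 8 mm thick (rack y), its top 89 mm over the worktop; it can be pushed from outside, or hooked from the 62 mm gap between lip and panel
- loose_jar_center (a point): middle (half-way up) of the spice jar left on the worktop: clear with a red cap, 106 mm tall, about 110 g; body 42 mm in diameter, cap 45 mm in diameter over the top 21 mm; z is its axis. It may have changed places with the tomato
- jar_0_center (a point): middle (half-way up) of the jar in the rack next to the divider; same make and size as the loose jar. Four stand in the rack, 0 to 3 from the divider, with uneven gaps of up to 35 mm; pushed close together their centres are 45 mm apart
- jar_1_center (a point): same, the second jar from the divider
- jar_2_center (a point): same, the third jar from the divider
- jar_3_center (a point): same, the fourth jar, last of the row before the open space
- tomato_center (a point): middle of a loose red tomato, 69 mm across, 71 mm high, on the worktop beside the rack
There are look-alikes about, which are no part of the job. What is shaped like the part that bears loose_jar_center but blue is not meant. Leave any blue look-alike of the part that bears jar_2_center alone.

How it is judged (in metres and radians):
On the way, in this order (a step that is already met when the one before it is completed fails the run):
1. the loose jar stands upright on the rack's board, between the rails at the open end of the row, and is let go (x of loose_jar_center in the frame of rack between -0.007 and 0.007 m and z of loose_jar_center in the frame of rack between 0.065 and 0.073 m and y of loose_jar_center in the frame of stop_face above 0.018 m and y of loose_jar_center in the frame of divider_face below -0.19 m and angle between loose_jar_center's own z axis and vertical below 0.1 rad and contact force between the fingers and loose_jar below 0.3 N), for 0.2 s.
2. the stop has pushed the row tight: it presses on the last jar with over 2 N and the five jars have less than 3 mm of play left in all (y of loose_jar_center in the frame of divider_face above -0.2024 m and y of loose_jar_center in the frame of stop_face below 0.0225 m and contact force between end_stop and loose_jar above 2 N), for 0.1 s.
At the end, for the whole second after the job is handed in: the stop is at rest with its cork face 4 to 14 mm clear of the last jar's body; all five jars stand upright (within 0.08 rad) on the rack's board, closed up against the clamped divider with no more than 6 mm of play in all between them (y of loose_jar_center in the frame of stop_face between 0.025 and 0.035 m and y of loose_jar_center in the frame of divider_face above -0.2054 m and velocity of joint end_stop between -0.003 and 0.003 m/s and angle between each of jar_0_center, jar_1_center, jar_2_center, jar_3_center, loose_jar_center's own z axis and vertical below 0.08 rad and z of jar_0_center in the frame of rack between 0.065 and 0.073 m and z of jar_1_center in the frame of rack between 0.065 and 0.073 m and z of jar_2_center in the frame of rack between 0.065 and 0.073 m and z of jar_3_center in the frame of rack between 0.065 and 0.073 m and z of loose_jar_center in the frame of rack between 0.065 and 0.073 m); the robot touches nothing.
It fails at once if a spice jar is tipped over (more than 0.5 rad) (angle between any of jar_0_center, jar_1_center, jar_2_center, jar_3_center, loose_jar_center's own z axis and vertical above 0.5 rad).
It fails at once if the tomato is moved by more than 20 mm (distance of tomato_center from where it was at the start of the episode above 0.02 m).
It also fails if it takes over 67 s, if anything falls off the work surface, if the arm or the gripper's body presses on something with over 40 N, if the wrist force passes 120 N, or if a joint passes its speed limit or range.

## Working session

There is one attempt and no reset: what is moved stays moved. The work goes in short steps, Python scripts to look and compute and a tool call to move; the robot and the scene stay as the last step left them, time stands still between calls to the robot, and variables do not carry over. Pictures are saved under pics/ and viewed, at most 10 in all, crops included, and the job is handed in when it is done.

Besides the shell and the picture viewer there is one more tool, called after "Call:" by a JSON object that holds its "name" and its "arguments". move_arm: Moves the arm, as the interface text tells. Its arguments: {"type":"object","properties":{"motion":{"type":"array"},"force":{"type":"number"}},"required":["motion"]}

```bash
mkdir -p pics; python3 - <<'E'
from workcell import bot
import cv2,numpy as np
for n in("top","side"):
    im=bot.capture(n);np.save(f"pics/{n}0.npy",im);cv2.imwrite(f"pics/{n}0.png",im[:,:,::-1])
    c=bot.calibration(n);print(n,c)
s=bot.read_state();print(s["time"],s["position"],s["tool_rot"],s["gripper_width"],s["wrist_force"])
E
```

```text
top {'mtx': array([[601.11650562,   0.        , 311.52470928],
       [  0.        , 601.11650562, 233.02275424],
       [  0.        ,   0.        ,   1.        ]]), 'origin': array([-0.37628829, -0.16352343,  1.50228034]), 'rotation': array([[ 0.15531386,  0.83655764, -0.52540358],
       [-0.98782656,  0.12681742, -0.09008899],
       [-0.00873431,  0.53299968,  0.84607036]])}
side {'mtx': array([[522.39736498,   0.        , 321.41573103],
       [  0.        , 522.39736498, 234.60563858],
       [  0.        ,   0.        ,   1.        ]]), 'origin': array([0.4579252 , 1.10752951, 0.52846856]), 'rotation': array([[-0.9997116 ,  0.02232356, -0.00885322],
       [-0.01663554, -0.37786119,  0.9257128 ],
       [ 0.01731992,  0.9255931 ,  0.37812357]])}
0.1 [0.20348516 0.59062036 0.23079694] [[-9.45474808e-01  3.25695123e-01 -2.72648417e-04]
 [ 3.25695230e-01  9.45474295e-01 -9.86709581e-04]
 [-6.35844280e-05 -1.02170934e-03 -9.99999476e-01]] 0.9997667705363347 [ 0.18257268  0.69695616 -0.70351017]
```

View pics/top0.png

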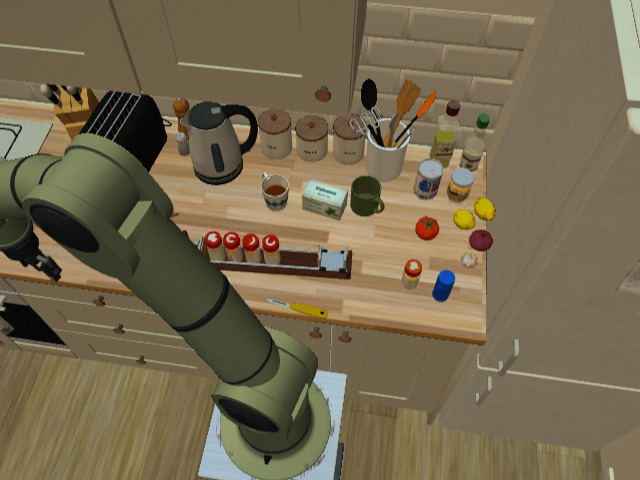

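View pics/side0.png

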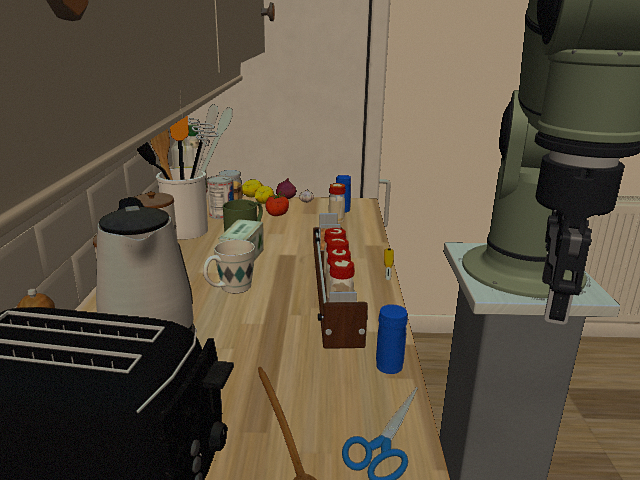

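The top view shows four red caps in the rack near (213..270, 245), the stop at (333,260), the tomato at (427,228), a clear jar with a red cap at (412,275) and a blue one at (443,285). The jar at (412,275) fits the loose jar because it is clear with a red cap. I'll confirm it in an enlarged crop and measure.

```bash
cat > h.py <<'E'
import numpy as np,cv2
def ray(c,u,v):
    K=c["mtx"];d=np.array([(u-K[0,2])/K[0,0],-(v-K[1,2])/K[1,1],-1.0]);return c["origin"],c["rotation"]@d
def onz(c,u,v,z):
    o,d=ray(c,u,v);return o+d*(z-o[2])/d[2]
def proj(c,P):
    p=c["rotation"].T@(np.asarray(P)-c["origin"]);K=c["mtx"];return K[0,0]*p[0]/-p[2]+K[0,2],-K[1,1]*p[1]/-p[2]+K[1,2]
def redmask(im):
    h=cv2.cvtColor(im,cv2.COLOR_RGB2HSV);return (((h[...,0]<7)|(h[...,0]>172))&(h[...,1]>170)&(h[...,2]>70)).astype(np.uint8)
E
python3 - <<'E'
from workcell import bot
from h import *
for n in("top","side"):
    im=np.load(f"pics/{n}0.npy");c=bot.calibration(n);m=redmask(im)
    k,_,st,ce=cv2.connectedComponentsWithStats(m)
    for s,p in zip(st[1:],ce[1:]):
        if s[4]>25: print(n,s,p.round(1),onz(c,*p,0.11).round(3),onz(c,*p,0.096).round(3))
im=np.load("pics/top0.npy")[215:315,185:475]
cv2.imwrite("pics/crop.png",cv2.resize(im,None,fx=2.75,fy=2.75,interpolation=cv2.INTER_CUBIC)[:,:,::-1])
E
```

```text
top [416 221  23  19 261] [426.4 230.9] [ 0.542 -0.325  0.11 ] [ 0.551 -0.327  0.096]
top [205 231  17  17 158] [213.1 240.5] [0.424 0.246 0.11 ] [0.432 0.25  0.096]
top [475 230  16   7  27] [483.1 232.3] [ 0.561 -0.478  0.11 ] [ 0.57  -0.482  0.096]
top [223 232  17  17 172] [231.4 241. ] [0.43  0.196 0.11 ] [0.438 0.2   0.096]
top [242 234  17  17 204] [249.8 242.2] [0.434 0.146 0.11 ] [0.442 0.149 0.096]
top [262 235  17  17 186] [270.5 243.4] [0.439 0.09  0.11 ] [0.447 0.092 0.096]
top [470 237  22  13  69] [480.  244.8] [ 0.519 -0.47   0.11 ] [ 0.528 -0.473  0.096]
top [405 267  16  10  52] [411.5 272.9] [ 0.406 -0.294  0.11 ] [ 0.413 -0.295  0.096]
side [330 186  15   9 100] [336.9 190.1] [ 0.431 -0.235  0.11 ] [ 0.431 -0.28   0.096]
side [266 197  23  18 257] [276.8 205.3] [ 0.58 -0.1   0.11] [ 0.584 -0.141  0.096]
side [324 228  30  51 936] [338.2 254.2] [0.433 0.182 0.11 ] [0.433 0.151 0.096]
```

View pics/crop.png

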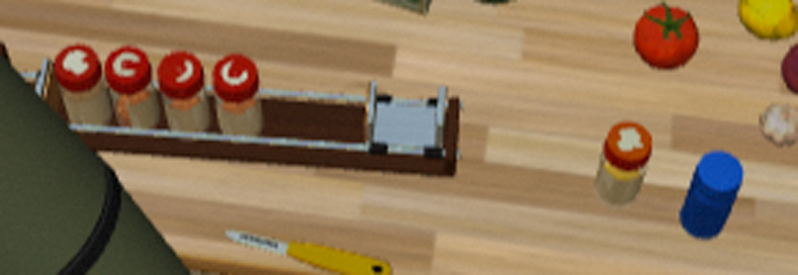

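The crop confirms that the clear jar with the red cap at (413.7,268) is the loose jar. The blue can at about (444,286) is the look-alike, and the tomato is at (427,228). Next I'll work out the approach moves.

```bash
cat >> h.py <<'E'
def rel(R,p,target,yaw=None):
    """shift in tool mm, turn about tool z (rad) so tool y has world heading yaw (deg), plus tilt fix"""
    R=np.array(R);s=R.T@(np.array(target)-p)*1000
    r=np.zeros(3)
    if yaw is not None:
        a=np.radians(yaw);y=np.array([np.cos(a),np.sin(a),0])
        z=np.array([0,0,-1.]);T=np.column_stack([np.cross(y,z),y,z]);r=cv2.Rodrigues(R.T@T)[0].ravel()
    return s.round(1),r.round(4)
E
python3 - <<'E'
from workcell import bot
from h import *
c=bot.calibration("top");cr=lambda x,y:(185+x/2.75,215+y/2.75)
print("jar cap",onz(c,*cr(629,145),.0955).round(3),"base",onz(c,*cr(620,190),.0).round(3))
for n,x,y,z in[("blue",712,195,.05),("lipfar",444,90,.089),("lipnear",444,150,.05),("panelfar",373,84,.086),("railnearR",370,150,.043),("railnearL",110,134,.043),("endfar",458,98,.046),("endnear",456,155,.046)]:print(n,onz(c,*cr(x,y),z).round(3))
s=bot.read_state()
for t in[(.45,.33,.28),(.5,.05,.28),(.46,-.28,.25)]:print(t,rel(s["tool_rot"],s["position"],t,5.5))
w=bot.calibration("wrist");print(w,(s["tool_rot"].T@(w["origin"]-s["position"])).round(4));print((s["tool_rot"].T@w["rotation"]).round(3))
E
```

```text
jar cap [ 0.43  -0.3    0.095] base [ 0.431 -0.304  0.   ]
blue [ 0.412 -0.388  0.05 ]
lipfar [ 0.469 -0.115  0.089]
lipnear [ 0.423 -0.122  0.05 ]
panelfar [ 0.467 -0.044  0.086]
railnearR [ 0.415 -0.049  0.043]
railnearL [0.394 0.214 0.043]
endfar [ 0.487 -0.129  0.046]
endnear [ 0.421 -0.135  0.046]
(0.45, 0.33, 0.28) (array([-318. , -166.2,  -49. ]), array([-9.0000e-04,  6.0000e-04,  1.1431e+00]))
(0.5, 0.05, 0.28) (array([-456.4, -414.6,  -48.8]), array([-9.0000e-04,  6.0000e-04,  1.1431e+00]))
(0.46, -0.28, 0.25) (array([-526.1, -739.6,  -18.4]), array([-9.0000e-04,  6.0000e-04,  1.1431e+00]))
{'mtx': array([[404.38937442,   0.        , 322.47039274],
       [  0.        , 404.38937442, 233.22451938],
       [  0.        ,   0.        ,   1.        ]]), 'origin': array([0.14138042, 0.61283683, 0.37366747]), 'rotation': array([[ 0.32651004, -0.91258292, -0.24613736],
       [ 0.94519258,  0.31483714,  0.08653652],
       [-0.00147856, -0.26090225,  0.96536409]])} [ 0.0659  0.0006 -0.1429]
[[-0.001  0.965  0.261]
 [ 1.     0.001  0.001]
 [ 0.     0.261 -0.965]]
```

Call:
{"name": "move_arm", "arguments": {"motion": [0,-32,-17,-5,0,0,0.114,0,-64,-33,-10,0,0,0.228,0,-96,-50,-15,0,0,0.342,0,-128,-67,-20,0,0,0.456,0,-160,-83,-25,0,0,0.57,0,-191,-100,-30,0,0,0.684,0,-223,-116,-35,0,0,0.8,0,-255,-133,-40,0,0,0.914,0,-287,-150,-45,0,0,1.03,0,-318,-166,-49,0,0,1.143]}}

```text
time: 0.93
position: [0.4511, 0.3287, 0.2806]
tool_rot: [[-0.09, 0.996, 0.0], [0.996, 0.09, 0.0], [0.0, 0.0, -1.0]]
wrist_force: [-0.2, 0.7, -0.2]
gripper_width: 1.001
grasp_force: 0.0
```

```bash
python3 - <<'E'
from workcell import bot
from h import *
s=bot.read_state();print(s["time"],s["position"],s["tool_rot"].round(3),s["joints"])
for t in[(.5,.05,.28),(.46,-.26,.25)]:print(t,rel(s["tool_rot"],s["position"],t,5.5))
E
```

```text
0.9333 [0.45114703 0.32867662 0.28064464] [[-0.09   0.996  0.   ]
 [ 0.996  0.09   0.   ]
 [ 0.     0.    -1.   ]] [-55.50341825  21.61962011  18.01124373  99.2746039   -7.53893215
  60.28628079 -29.77306313]
(0.5, 0.05, 0.28) (array([-281.9,   23.6,    0.6]), array([ 0.    , -0.    , -0.0059]))
(0.46, -0.26, 0.25) (array([-587.1,  -44.1,   30.6]), array([ 0.    , -0.    , -0.0059]))
```

Call:
{"name": "move_arm", "arguments": {"motion": [0,-35,4,0,0,0,0,0,-70,8,0,0,0,0,0,-105,12,0,0,0,0,0,-140,16,0,0,0,0,0,-175,18,0,0,0,0,0,-210,20,0,0,0,0,0,-245,22,0,0,0,0,0,-280,24,0,0,0,0,0,-315,20,0,0,0,0,0,-350,13,0,0,0,0]}}

```text
time: 1.77
position: [0.4966, -0.0185, 0.2801]
tool_rot: [[-0.096, 0.995, -0.0], [0.995, 0.096, -0.0], [-0.0, -0.0, -1.0]]
wrist_force: [-0.1, -0.8, -0.3]
gripper_width: 0.993
grasp_force: 0.0
```

Call:
{"name": "move_arm", "arguments": {"motion": [0,-30,-8,3,0,0,0,0,-60,-16,6,0,0,0,0,-90,-24,9,0,0,0,0,-120,-32,12,0,0,0,0,-150,-40,16,0,0,0,0,-180,-46,20,0,0,0,0,-210,-52,25,0,0,0,0,-237,-57,31,0,0,0,0,-237,-57,31,0,0,0,0,-237,-57,31,0,0,0]}}

```text
time: 2.6
position: [0.4619, -0.2593, 0.2488]
tool_rot: [[-0.093, 0.996, -0.001], [0.996, 0.093, -0.0], [0.0, -0.001, -1.0]]
wrist_force: [0.4, 0.3, -0.2]
gripper_width: 1.004
grasp_force: 0.0
```

```bash
python3 - <<'E'
from workcell import bot
from h import *
s=bot.read_state();print(s["time"],s["position"],s["tool_rot"].round(3),s["joints"],s["joint_velocities"].round(2))
c=bot.calibration("wrist");im=bot.capture("wrist");np.save("pics/w1.npy",im);cv2.imwrite("pics/w1.png",im[:,:,::-1])
import pickle;pickle.dump(c,open("pics/w1.pkl","wb"))
m=redmask(im);k,_,st,ce=cv2.connectedComponentsWithStats(m)
for q,p in zip(st[1:],ce[1:]):
    if q[4]>100: print(q,p.round(1),onz(c,*p,.106).round(3))
print(proj(c,(.43,-.3,.106)))
E
```

```text
2.6 [ 0.46187601 -0.25931127  0.2487741 ] [[-0.093  0.996 -0.001]
 [ 0.996  0.093 -0.   ]
 [ 0.    -0.001 -1.   ]] [  0.7463513   22.30566257  29.47413252 105.97177268 -13.10711314
  55.14857685  41.28774163] [-2.44 -1.02 -1.07  0.33 -0.02  0.33 -1.2 ]
[252 229  57  39 450] [284.5 239.2] [ 0.435 -0.277  0.106]
[ 428  256   75   64 2548] [461.3 280.2] [ 0.571 -0.297  0.106]
[483 301  17  13 110] [492.4 306.7] [ 0.598 -0.316  0.106]
[398 394  53  25 352] [422.1 401.9] [ 0.558 -0.406  0.106]
(np.float64(275.24743224525895), np.float64(267.6554897294663))
```

View pics/w1.png

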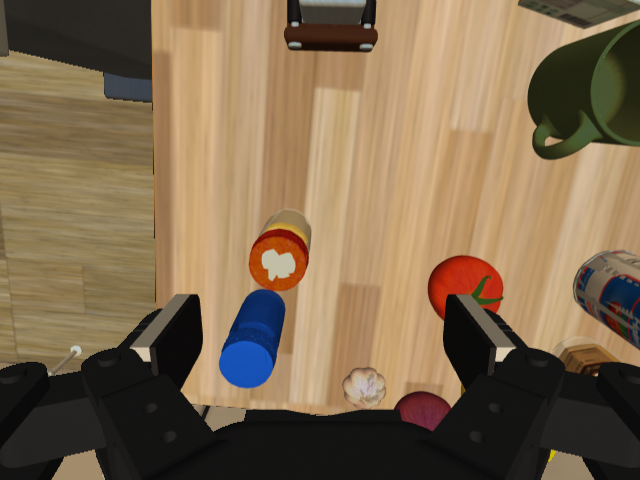

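The wrist view shows the loose jar's cap top at about (279,262), the blue can at (248,340), the tomato at (466,288), and the rack's end panel at (285..377,40).

```bash
python3 - <<'E'
from workcell import bot
from h import *
import pickle
c=pickle.load(open("pics/w1.pkl","rb"));im=np.load("pics/w1.npy")
h=cv2.cvtColor(im,cv2.COLOR_RGB2HSV);m=((h[...,0]<14)&(h[...,1]>190)&(h[...,2]>140)).astype(np.uint8);m[:,:230]=0;m[:,330:]=0;m[:200]=0;m[330:]=0
m=cv2.morphologyEx(m,cv2.MORPH_OPEN,np.ones((3,3)))
cn=max(cv2.findContours(m,0,2)[0],key=cv2.contourArea);(u,v),r=cv2.minEnclosingCircle(cn);print(u,v,r,cv2.boundingRect(cn))
P=onz(c,u,v,.106);print(P, "diam",np.linalg.norm(onz(c,u+r,v,.106)-onz(c,u-r,v,.106)))
s=bot.read_state();R,p=s["tool_rot"],s["position"]
for t in[(P[0],P[1],.17),(P[0],P[1],.072)]:print(rel(R,p,t,5.5))
for q in[(286,40),(376,38),(287,28),(376,26)]:print(onz(c,*q,.046).round(4))
E
```

```text
277.0 263.0 28.79245948791504 (249, 237, 57, 54)
[ 0.43107485 -0.29619745  0.106     ] diam 0.04300868213637236
(array([-35. , -34.8,  79. ]), array([-0.0007, -0.0004, -0.0009]))
(array([-35. , -34.7, 177. ]), array([-0.0007, -0.0004, -0.0009]))
[ 0.4212 -0.1326  0.046 ]
[ 0.4913 -0.1247  0.046 ]
[ 0.4214 -0.124   0.046 ]
[ 0.4902 -0.1162  0.046 ]
```

Call:
{"name": "move_arm", "arguments": {"motion": [0,-12,-12,20,0,0,0,0,-24,-24,40,0,0,0,0,-35,-35,60,0,0,0,0,-35,-35,80,0,0,0,0,-35,-35,100,0,0,0,0,-35,-35,120,0,0,0,0,-35,-35,140,0,0,0,0,-35,-35,160,0,0,0,0,-35,-35,177,0,0,0,0,-35,-35,177,0,0,0]}}

```text
time: 3.48
position: [0.4306, -0.2943, 0.07]
tool_rot: [[-0.098, 0.995, -0.003], [0.995, 0.098, 0.002], [0.003, -0.003, -1.0]]
wrist_force: [-0.9, 1.5, -0.3]
gripper_width: 0.999
grasp_force: 0.0
```

Call:
{"name": "move_arm", "arguments": {"motion": [90,0,0,0,0,0,0,120,0,0,0,0,0,0,150,0,0,0,0,0,0,180,0,0,0,0,0,0,200,0,0,0,0,0,0,220,0,0,0,0,0,0,220,0,0,0,0,0,0,220,0,0,0,0,0,0,220,0,0,0,0,0,0,220,0,0,0,0,0,0], "force": 30}}

```text
time: 4.32
position: [0.4318, -0.2966, 0.0735]
tool_rot: [[-0.096, 0.995, 0.002], [0.995, 0.096, -0.001], [-0.001, 0.002, -1.0]]
wrist_force: [-1.1, 0.5, 9.2]
gripper_width: 0.511
grasp_force: 29.3
```

Call:
{"name": "move_arm", "arguments": {"motion": [220,0,0,-10,0,0,0,220,0,0,-30,0,0,0,220,0,0,-55,0,0,0,220,0,0,-80,0,0,0,220,0,0,-105,0,0,0,220,15,0,-130,0,0,0,220,40,2,-150,0,0,0,220,68,4,-155,0,0,0,220,96,6,-155,0,0,0,220,124,8,-155,0,0,0]}}

```text
time: 5.15
position: [0.4271, -0.171, 0.2287]
tool_rot: [[-0.095, 0.995, 0.002], [0.995, 0.095, 0.0], [0.0, 0.002, -1.0]]
wrist_force: [0.7, 0.6, -2.0]
gripper_width: 0.51
grasp_force: 31.1
```

Call:
{"name": "move_arm", "arguments": {"motion": [220,28,4,0,0,0,0,220,56,8,0,0,0,0,220,84,12,0,0,0,0,220,112,16,0,0,0,0,220,140,20,0,0,0,0,220,160,24,0,0,0,0,220,175,28,0,0,0,0,220,180,30,0,0,0,0,220,180,30,0,0,0,0,220,180,30,0,0,0,0]}}

```text
time: 5.98
position: [0.4398, 0.0092, 0.2277]
tool_rot: [[-0.096, 0.995, 0.0], [0.995, 0.096, -0.0], [-0.0, 0.0, -1.0]]
wrist_force: [0.4, -0.7, -0.7]
gripper_width: 0.51
grasp_force: 31.1
```

```bash
python3 - <<'E'
from workcell import bot
from h import *
import pickle
s=bot.read_state();print(s["time"],s["position"],s["tool_rot"].round(3),s["gripper_width"],s["wrist_force"])
c=bot.calibration("wrist");im=bot.capture("wrist");np.save("pics/w2.npy",im);cv2.imwrite("pics/w2.png",im[:,:,::-1])
pickle.dump(c,open("pics/w2.pkl","wb"))
E
```

```text
5.9833 [0.43975037 0.00924941 0.22773875] [[-0.096  0.995  0.   ]
 [ 0.995  0.096 -0.   ]
 [-0.     0.    -1.   ]] 0.5104120036556757 [ 0.38518828 -0.6557943  -0.69330802]
```

View pics/w2.png

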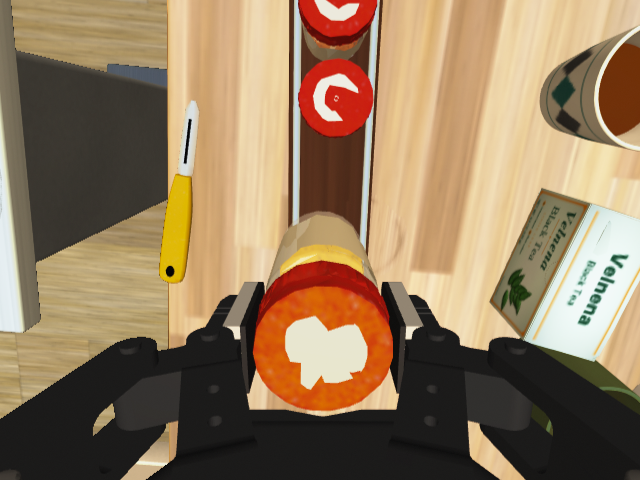

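The wrist view shows jar 3's cap at (336,97). The rails run through about x=297 and x=368 at row 180, and the held jar's cap is at (323,349), upright between the pads.

```bash
python3 - <<'E'
from workcell import bot
from h import *
import pickle
c=pickle.load(open("pics/w2.pkl","rb"));im=np.load("pics/w2.npy")
m=redmask(im);h=cv2.cvtColor(im,cv2.COLOR_RGB2HSV)
m=((h[...,0]<12)|(h[...,0]>170))&(h[...,1]>170)&(h[...,2]>120)
b=m.astype(np.uint8)
r=b.copy();r[:55]=0;r[150:]=0;x=cv2.boundingRect(max(cv2.findContours(r,0,2)[0],key=cv2.contourArea));print(x)
J3=onz(c,x[0]+x[2]/2,x[1]+x[3]/2,.122);print("jar3",J3.round(4),"w",np.linalg.norm(onz(c,x[0],97,.122)-onz(c,x[0]+x[2],97,.122)))
r=b.copy();r[:262]=0;r[420:]=0;r[:,:240]=0;r[:,405:]=0
cn=max(cv2.findContours(r,0,2)[0],key=cv2.contourArea);cc=cv2.minEnclosingCircle(cn);print("held",cc,cv2.boundingRect(cn))
mid=[]
for v in(150,165,180,195,205):
    row=im[v,280:385].mean(1);dk=np.where(row<90)[0]+280
    sat=h[v,280:385,1];g=np.where((sat<70)&(row>110))[0]+280
    gl=g[g<325];gr=g[g>345];e=[gl.min(),gl.max()+1,gr.min(),gr.max()+1] if len(gl) and len(gr) else None
    P=[onz(c,q,v+.5,.043) for q in e];mid.append((P[1]+P[2])/2);print(v,e,"clear",np.linalg.norm(P[2]-P[1]).round(4),"outer",np.linalg.norm(P[3]-P[0]).round(4),mid[-1].round(4))
for z in(.27,.262,.255):print(z,onz(c,*cc[0],z).round(4),2*cc[1]/404*(c["origin"][2]-z))
E
```

```text
(298, 58, 75, 79)
jar3 [0.4397 0.0909 0.122 ] w 0.04377402791452994
held ((322.0111083984375, 335.9966735839844), 75.27979278564453) (253, 262, 140, 148)
150 [np.int64(293), np.int64(300), np.int64(364), np.int64(371)] clear 0.0509 outer 0.062 [0.4431 0.0557 0.043 ]
165 [np.int64(293), np.int64(300), np.int64(364), np.int64(370)] clear 0.0514 outer 0.0618 [0.4443 0.044  0.043 ]
180 [np.int64(293), np.int64(300), np.int64(363), np.int64(369)] clear 0.0511 outer 0.0616 [0.4451 0.0319 0.043 ]
195 [np.int64(293), np.int64(299), np.int64(362), np.int64(369)] clear 0.0516 outer 0.0622 [0.4455 0.0196 0.043 ]
205 [np.int64(293), np.int64(299), np.int64(361), np.int64(368)] clear 0.0511 outer 0.0618 [0.4459 0.0113 0.043 ]
0.27 [0.4388 0.019  0.27  ] 0.03748826137140005
0.262 [0.4392 0.0145 0.262 ] 0.04046963930350479
0.255 [0.4395 0.0106 0.255 ] 0.043078344994096435
```

Call:
{"name": "move_arm", "arguments": {"motion": [220,0,3,10,0,0,0,220,0,6,25,0,0,0,220,0,6,45,0,0,0,220,0,6,65,0,0,0,220,0,6,80,0,0,0,220,0,6,90,0,0,0,220,0,6,100,0,0,0,220,0,6,105,0,0,0,220,0,6,108,0,0,0,220,0,6,108,0,0,0]}}

```text
time: 6.87
position: [0.4456, 0.0099, 0.1188]
tool_rot: [[-0.095, 0.995, -0.001], [0.995, 0.095, -0.0], [-0.0, -0.001, -1.0]]
wrist_force: [0.3, -0.3, -0.8]
gripper_width: 0.511
grasp_force: 31.1
```

```bash
python3 - <<'E'
from workcell import bot
from h import *
s=bot.read_state();print(s["time"],s["position"],s["wrist_force"])
c=bot.calibration("wrist");im=bot.capture("wrist");np.save("pics/w3.npy",im);cv2.imwrite("pics/w3.png",cv2.resize(im[:300,200:450],None,fx=2,fy=2)[:,:,::-1])
im2=bot.capture("side");cv2.imwrite("pics/s3.png",cv2.resize(im2[170:360,260:420],None,fx=3,fy=3)[:,:,::-1])
E
```

```text
6.8667 [0.44559718 0.00989847 0.11877567] [ 0.2972884  -0.33485807 -0.84773334]
```

View pics/w3.png

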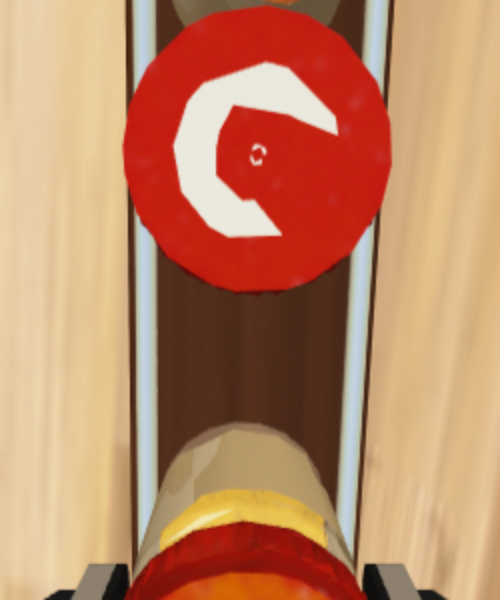

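The crop shows the jar centred between the rails to about 1 mm: the body spans 160–335 and the rails' inner edges are at 156 and 345. I'll lower it now.

Call:
{"name": "move_arm", "arguments": {"motion": [220,0,0,5,0,0,0,220,0,0,10,0,0,0,220,0,0,15,0,0,0,220,0,0,20,0,0,0,220,0,0,23,0,0,0,220,0,0,25,0,0,0,220,0,0,27,0,0,0,220,0,0,28,0,0,0,220,0,0,28,0,0,0,220,0,0,28,0,0,0]}}

```text
time: 7.8
position: [0.4459, 0.0105, 0.0914]
tool_rot: [[-0.096, 0.995, 0.0], [0.995, 0.096, -0.0], [-0.0, 0.0, -1.0]]
wrist_force: [-0.3, 0.5, -1.7]
gripper_width: 0.513
grasp_force: 31.1
```

Call:
{"name": "move_arm", "arguments": {"motion": [220,0,0,1,0,0,0,220,0,0,2,0,0,0,220,0,0,2.5,0,0,0,220,0,0,2.5,0,0,0,120,0,0,2,0,0,0,110,0,0,2,0,0,0,90,0,0,2,0,0,0,60,0,0,2,0,0,0,30,0,0,2,0,0,0,0,0,0,2,0,0,0]}}

```text
time: 8.63
position: [0.4458, 0.0105, 0.0892]
tool_rot: [[-0.096, 0.995, -0.0], [0.995, 0.096, -0.0], [-0.0, -0.0, -1.0]]
wrist_force: [0.5, -0.1, -0.3]
gripper_width: 0.99
grasp_force: 0.0
```

Call:
{"name": "move_arm", "arguments": {"motion": [0,0,0,0,0,0,0,0,0,0,0,0,0,0,0,0,0,0,0,0,0,0,0,0,-10,0,0,0,0,0,0,-30,0,0,0,0,0,0,-60,0,0,0,0,0,0,-90,0,0,0,0,0,0,-120,0,0,0,0,0,0,-140,0,0,0,0,0,0,-140,0,0,0]}}

```text
time: 9.47
position: [0.4472, 0.0104, 0.2335]
tool_rot: [[-0.095, 0.995, 0.005], [0.995, 0.095, 0.002], [0.001, 0.006, -1.0]]
wrist_force: [0.3, -1.0, -0.1]
gripper_width: 0.997
grasp_force: 0.0
```

```bash
python3 - <<'E'
from workcell import bot
from h import *
import pickle
s=bot.read_state();print(s["time"],s["position"],s["wrist_force"])
c=bot.calibration("wrist");im=bot.capture("wrist");np.save("pics/w4.npy",im);cv2.imwrite("pics/w4.png",im[:,:,::-1])
pickle.dump(c,open("pics/w4.pkl","wb"))
E
```

```text
9.4667 [0.44721581 0.01043025 0.23346599] [ 0.26703344 -1.0149036  -0.06393573]
```

View pics/w4.png

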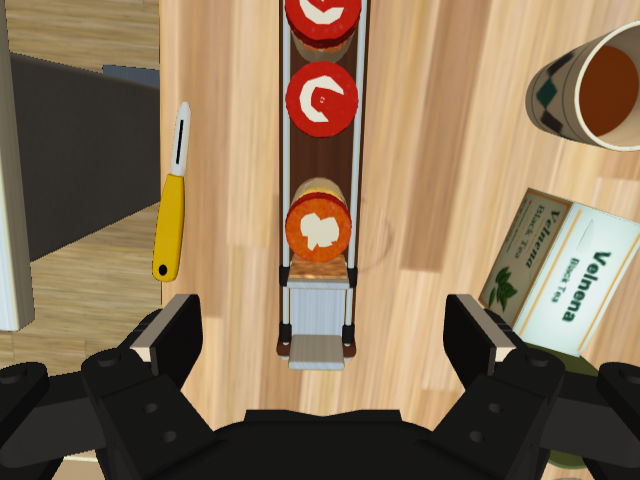

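The jar stands upright at (319,228). The stop panel's top edge is near row 282, the plate spans rows 290–335, and the lip spans rows 335–368.

```bash
python3 - <<'E'
from workcell import bot
from h import *
import pickle
c=pickle.load(open("pics/w4.pkl","rb"));im=np.load("pics/w4.npy")
g=im[:,300:335].astype(float).mean(1)
for v in range(254,376):
    if np.abs(g[v]-g[v-1]).max()>8: print(v,g[v-1].round(),g[v].round(),"y@.086",onz(c,317,v,.086)[1].round(4),"@.089",onz(c,317,v,.089)[1].round(4),"@.043",onz(c,317,v,.043)[1].round(4))
for v,z in((365,.089),(310,.043)):
    r=im[v,270:370].astype(float).mean(1);d=np.diff(r);k=np.argsort(-abs(d))[:6]+270;print(v,sorted(k),[onz(c,q+1,v,z)[0].round(4) for q in sorted(k)])
E
```

```text
261 [178.  80.  21.] [174.  87.  32.] y@.086 -0.0234 @.089 -0.0224 @.043 -0.0382
262 [174.  87.  32.] [167.  97.  43.] y@.086 -0.0242 @.089 -0.0232 @.043 -0.0391
275 [158. 100.  49.] [180. 125.  71.] y@.086 -0.0347 @.089 -0.0335 @.043 -0.0511
276 [180. 125.  71.] [199. 150.  94.] y@.086 -0.0355 @.089 -0.0343 @.043 -0.0521
278 [195. 146.  90.] [170. 130.  86.] y@.086 -0.0371 @.089 -0.036 @.043 -0.0539
279 [170. 130.  86.] [132. 120.  99.] y@.086 -0.0379 @.089 -0.0368 @.043 -0.0549
282 [134. 125. 108.] [147. 148. 139.] y@.086 -0.0404 @.089 -0.0392 @.043 -0.0577
283 [147. 148. 139.] [166. 179. 182.] y@.086 -0.0412 @.089 -0.04 @.043 -0.0586
284 [166. 179. 182.] [169. 183. 194.] y@.086 -0.042 @.089 -0.0408 @.043 -0.0596
287 [169. 183. 193.] [167. 180. 180.] y@.086 -0.0445 @.089 -0.0433 @.043 -0.0624
288 [167. 180. 180.] [161. 167. 161.] y@.086 -0.0453 @.089 -0.0441 @.043 -0.0634
289 [161. 167. 161.] [162. 169. 172.] y@.086 -0.0462 @.089 -0.0449 @.043 -0.0643
290 [162. 169. 172.] [171. 185. 196.] y@.086 -0.047 @.089 -0.0457 @.043 -0.0653
334 [169. 182. 191.] [156. 163. 164.] y@.086 -0.0846
[... 488 characters left out ...]
.089 -0.1133 @.043 -0.1437
369 [169. 182. 179.] [167. 167. 152.] y@.086 -0.1162 @.089 -0.1142 @.043 -0.1447
370 [167. 167. 152.] [190. 168. 134.] y@.086 -0.1171 @.089 -0.1151 @.043 -0.1458
371 [190. 168. 134.] [215. 185. 140.] y@.086 -0.1181 @.089 -0.1161 @.043 -0.1469
365 [np.int64(287), np.int64(288), np.int64(294), np.int64(342), np.int64(343), np.int64(344)] [np.float64(0.4319), np.float64(0.4327), np.float64(0.4375), np.float64(0.4761), np.float64(0.4769), np.float64(0.4777)]
310 [np.int64(282), np.int64(288), np.int64(289), np.int64(344), np.int64(351), np.int64(354)] [np.float64(0.422), np.float64(0.4274), np.float64(0.4283), np.float64(0.4775), np.float64(0.4838), np.float64(0.4865)]
```

```bash
python3 - <<'E'
from workcell import bot
from h import *
s=bot.read_state();print(s["joints"].round(0));
for t in[(.4546,-.112,.21),]:print(rel(s["tool_rot"],s["position"],t,94.5))
E
```

```text
[-31.  15.  27. 118.  -9.  49.   6.]
(array([-122.9,   -3.8,   21.4]), array([ 0.0038,  0.0021, -1.5533]))
```

Call:
{"name": "move_arm", "arguments": {"motion": [135,-13,0,2,0,0,-0.11,135,-26,-1,4,0,0,-0.22,135,-39,-1,6,0,0,-0.33,135,-52,-2,8,0,0,-0.44,135,-65,-2,10,0,0,-0.55,135,-78,-3,12,0,0,-0.66,135,-91,-3,14,0,0,-0.77,135,-104,-4,17,0,0,-0.88,135,-117,-4,20,0,0,-0.99,135,-123,-4,21,0.003,0.002,-1.1]}}

```text
time: 10.35
position: [0.4528, -0.1139, 0.2076]
tool_rot: [[-0.932, 0.362, -0.005], [0.362, 0.932, -0.001], [0.004, -0.002, -1.0]]
wrist_force: [-0.7, 0.4, 0.3]
gripper_width: 0.467
grasp_force: 0.0
```

Call:
{"name": "move_arm", "arguments": {"motion": [135,0,0,0,0,0,-0.11,135,0,0,0,0,0,-0.22,135,0,0,0,0,0,-0.33,135,0,0,0,0,0,-0.453,135,0,0,0,0,0,-0.453,135,0,0,20,0,0,-0.453,135,0,0,40,0,0,-0.453,135,0,0,60,0,0,-0.453,135,0,0,80,0,0,-0.453,135,0,0,80,0,0,-0.453]}}

```text
time: 11.18
position: [0.4514, -0.1121, 0.1254]
tool_rot: [[-0.997, -0.074, -0.008], [-0.074, 0.997, 0.0], [0.008, 0.001, -1.0]]
wrist_force: [0.1, -0.2, -1.2]
gripper_width: 0.471
grasp_force: 0.0
```

```bash
python3 - <<'E'
from workcell import bot
from h import *
import pickle
s=bot.read_state();print(s["time"],s["position"],s["wrist_force"],s["tool_rot"].round(3),s["gripper_width"])
c=bot.calibration("wrist");im=bot.capture("wrist");np.save("pics/w5.npy",im);cv2.imwrite("pics/w5.png",im[:,:,::-1])
pickle.dump(c,open("pics/w5.pkl","wb"))
print(rel(s["tool_rot"],s["position"],(.4546,-.112,.06),94.5),proj(c,(.4546,-.112,.089)))
E
```

```text
11.1833 [ 0.45142992 -0.11212796  0.12543215] [ 0.11677016 -0.17897987 -1.22683466] [[-0.997 -0.074 -0.008]
 [-0.074  0.997  0.   ]
 [ 0.008  0.001 -1.   ]] 0.47142022524905264
(array([-3.7, -0.1, 65.4]), array([ 0.0007, -0.0084, -0.0044])) (np.float64(321.17672138173407), np.float64(275.76647524094676))
```

View pics/w5.png

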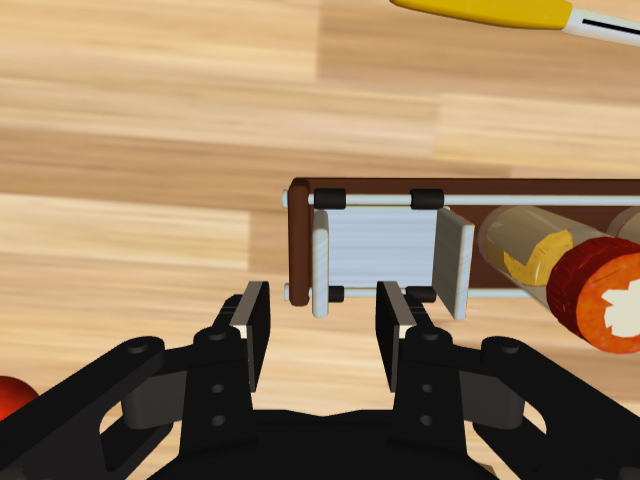

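The view shows the lip top at column 321 (rows 212–318), midway between the pads at 268 and 377, with the rails level. I'll go down and grip the lip.

Call:
{"name": "move_arm", "arguments": {"motion": [135,-2,0,10,0,-0.004,0,135,-3,0,25,0,-0.008,0,135,-3,0,40,0,-0.008,0,135,-3,0,52,0,-0.008,0,135,-3,0,60,0,-0.008,0,135,-3,0,65,0,-0.008,0,135,-3,0,65,0,-0.008,0,160,-3,0,65,0,-0.008,0,185,-3,0,65,0,-0.008,0,200,-3,0,65,0,-0.008,0], "force": 20}}

```text
time: 12.07
position: [0.4564, -0.1122, 0.0639]
tool_rot: [[-0.997, -0.078, 0.005], [-0.078, 0.997, 0.0], [-0.005, -0.0, -1.0]]
wrist_force: [0.3, -0.4, -0.5]
gripper_width: 0.219
grasp_force: 0.0
```

Call:
{"name": "move_arm", "arguments": {"motion": [215,0,0,0,0,0,0,225,0,0,0,0,0,0,235,0,0,0,0,0,0,245,0,0,0,0,0,0,245,0,0,0,0,0,0,245,0,0,0,0,0,0,245,0,0,0,0,0,0,245,0,0,0,0,0,0,245,0,0,0,0,0,0,245,0,0,0,0,0,0]}}

```text
time: 12.9
position: [0.4563, -0.1122, 0.0636]
tool_rot: [[-0.997, -0.078, 0.005], [-0.078, 0.997, 0.0], [-0.005, 0.0, -1.0]]
wrist_force: [-0.4, 0.4, 5.6]
gripper_width: 0.09
grasp_force: 21.1
```

Call:
{"name": "move_arm", "arguments": {"motion": [245,0,3,0,0,0,0,245,0,7,0,0,0,0,245,0,11,0,0,0,0,245,0,15,0,0,0,0,245,0,19,0,0,0,0,245,0,22,0,0,0,0,245,0,24,0,0,0,0,245,0,26,0,0,0,0,245,0,28,0,0,0,0,245,0,30,0,0,0,0]}}

```text
time: 13.73
position: [0.4542, -0.0825, 0.0636]
tool_rot: [[-0.997, -0.077, 0.006], [-0.077, 0.997, -0.0], [-0.006, -0.0, -1.0]]
wrist_force: [0.9, -3.1, 5.6]
gripper_width: 0.09
grasp_force: 20.9
```

Call:
{"name": "move_arm", "arguments": {"motion": [245,0,2.5,0,0,0,0,245,0,5,0,0,0,0,245,0,7.5,0,0,0,0,245,0,10,0,0,0,0,245,0,12.5,0,0,0,0,245,0,15,0,0,0,0,245,0,17.5,0,0,0,0,245,0,20,0,0,0,0,245,0,22.5,0,0,0,0,245,0,25,0,0,0,0]}}

```text
time: 14.57
position: [0.4524, -0.0574, 0.0636]
tool_rot: [[-0.997, -0.077, 0.006], [-0.077, 0.997, 0.0], [-0.006, -0.0, -1.0]]
wrist_force: [2.4, -3.4, 5.3]
gripper_width: 0.089
grasp_force: 20.9
```

```bash
python3 - <<'E'
from workcell import bot
from h import *
s=bot.read_state();print(s["time"],s["position"],s["wrist_force"])
im=bot.capture("top");cv2.imwrite("pics/t6.png",cv2.resize(im[200:290,170:370],None,fx=3,fy=3,interpolation=cv2.INTER_CUBIC)[:,:,::-1])
im=bot.capture("side");cv2.imwrite("pics/s6.png",cv2.resize(im[180:350,270:420],None,fx=3.5,fy=3.5,interpolation=cv2.INTER_CUBIC)[:,:,::-1])
im=bot.capture("wrist");cv2.imwrite("pics/w6.png",im[:,:,::-1])
E
```

```text
14.5667 [ 0.45242679 -0.05743625  0.06358221] [ 2.41981321 -3.36716422  5.26267076]
```

View pics/w6.png

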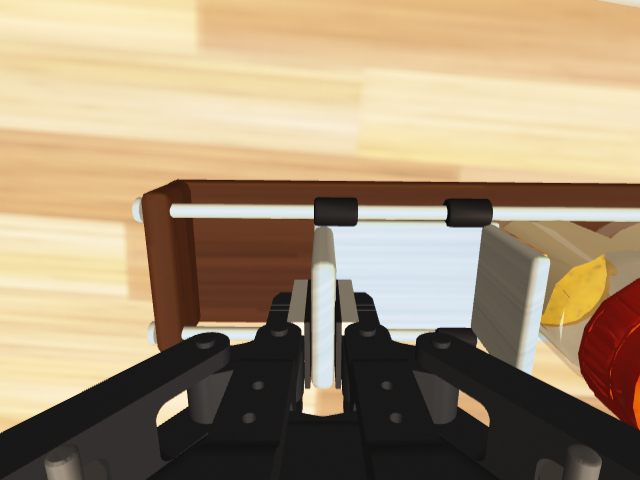

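The fingers hold the lip squarely and the panel is touching the loose jar's body. I'll keep pushing slowly.

Call:
{"name": "move_arm", "arguments": {"motion": [245,-0.2,2,0,0,0,0,245,-0.4,4,0,0,0,0,245,-0.6,6,0,0,0,0,245,-0.8,8,0,0,0,0,245,-1,10,0,0,0,0,245,-1,12,0,0,0,0,245,-1,14,0,0,0,0,245,-1,16,0,0,0,0,245,-1,18,0,0,0,0,245,-1,20,0,0,0,0]}}

```text
time: 15.55
position: [0.4511, -0.0376, 0.0635]
tool_rot: [[-0.997, -0.077, 0.005], [-0.077, 0.997, 0.0], [-0.005, -0.0, -1.0]]
wrist_force: [-2.1, -5.5, 10.3]
gripper_width: 0.089
grasp_force: 21.5
```

Call:
{"name": "move_arm", "arguments": {"motion": [245,0,1.5,0,0,0,0,245,0,3,0,0,0,0,245,0,4.5,0,0,0,0,245,0,6,0,0,0,0,245,0,7.5,0,0,0,0,245,0,9,0,0,0,0,245,0,10.5,0,0,0,0,245,0,12,0,0,0,0,245,0,13.5,0,0,0,0,245,0,15,0,0,0,0]}}

```text
time: 16.38
position: [0.4501, -0.0228, 0.0636]
tool_rot: [[-0.997, -0.077, 0.005], [-0.077, 0.997, -0.0], [-0.005, -0.0, -1.0]]
wrist_force: [-1.2, -4.8, 9.5]
gripper_width: 0.092
grasp_force: 21.4
```

```bash
python3 - <<'E'
from workcell import bot
from h import *
s=bot.read_state();print(s["time"],s["position"],s["wrist_force"])
for n in("top","side"):
    im=bot.capture(n);c=bot.calibration(n);np.save(f"pics/{n}7.npy",im);m=redmask(im);k,_,st,ce=cv2.connectedComponentsWithStats(m)
    for q,p in zip(st[1:],ce[1:]):
        if q[4]>25: print(n,q,p.round(1),onz(c,*p,.11).round(3))
E
```

```text
16.3833 [ 0.4500923  -0.02280881  0.06355629] [-1.15754456 -4.78880598  9.49189738]
top [416 221  23  19 261] [426.3 230.8] [ 0.543 -0.325  0.11 ]
top [203 231  30  18 296] [218.5 240.7] [0.426 0.231 0.11 ]
top [470 238  22  11  66] [479.8 245.1] [ 0.518 -0.47   0.11 ]
side [266 197  23  19 265] [276.6 205.5] [ 0.58  -0.098  0.11 ]
side [325 230  30  51 906] [338.9 256.3] [0.432 0.192 0.11 ]
```

Call:
{"name": "move_arm", "arguments": {"motion": [245,0,1,0,0,0,0,245,0,2,0,0,0,0,245,0,3,0,0,0,0,245,0,4,0,0,0,0,245,0,5,0,0,0,0,245,0,6,0,0,0,0,245,0,7,0,0,0,0,245,0,8,0,0,0,0,245,0,9,0,0,0,0,245,0,10,0,0,0,0]}}

```text
time: 17.32
position: [0.4494, -0.0129, 0.0636]
tool_rot: [[-0.997, -0.077, 0.005], [-0.077, 0.997, -0.0], [-0.005, -0.0, -1.0]]
wrist_force: [-0.9, -5.9, 7.8]
gripper_width: 0.09
grasp_force: 21.4
```

Call:
{"name": "move_arm", "arguments": {"motion": [245,0,0.5,0,0,0,0,245,0,1,0,0,0,0,245,0,1.5,0,0,0,0,245,0,2,0,0,0,0,245,0,2.5,0,0,0,0,245,0,3,0,0,0,0,245,0,3.5,0,0,0,0,245,0,4,0,0,0,0,245,0,4.5,0,0,0,0,245,0,5,0,0,0,0]}}

```text
time: 18.15
position: [0.4492, -0.0105, 0.0636]
tool_rot: [[-0.997, -0.075, 0.006], [-0.075, 0.997, -0.003], [-0.005, -0.003, -1.0]]
wrist_force: [1.7, -28.3, 6.2]
gripper_width: 0.091
grasp_force: 21.7
```

Force rose to 28 N, so the row is tight. I'll hold briefly, then ease back.

Call:
{"name": "move_arm", "arguments": {"motion": [245,0,0,0,0,0,0,245,0,0,0,0,0,0,245,0,-1.5,0,0,0,0,245,0,-3,0,0,0,0,245,0,-4.5,0,0,0,0,245,0,-6,0,0,0,0,245,0,-8,0,0,0,0,245,0,-10,0,0,0,0,245,0,-12,0,0,0,0,245,0,-12,0,0,0,0]}}

```text
time: 18.98
position: [0.4498, -0.0193, 0.0635]
tool_rot: [[-0.997, -0.078, 0.005], [-0.078, 0.997, 0.001], [-0.005, 0.0, -1.0]]
wrist_force: [-1.5, -1.4, 10.0]
gripper_width: 0.092
grasp_force: 22.0
```

```bash
python3 - <<'E'
from workcell import bot
from h import *
s=bot.read_state();print(s["time"],s["position"],s["wrist_force"])
im=bot.capture("wrist");cv2.imwrite("pics/w8.png",im[:,:,::-1])
E
```

```text
18.9833 [ 0.44983081 -0.01929908  0.06352541] [-1.49814455 -1.37170659  9.95000324]
```

Call:
{"name": "move_arm", "arguments": {"motion": [225,0,0,0,0,0,0,205,0,0,0,0,0,0,185,0,0,0,0,0,0,165,0,0,0,0,0,0,150,0,0,0,0,0,0,150,0,0,0,0,0,0,150,0,0,-15,0,0,0,150,0,0,-40,0,0,0,150,0,0,-70,0,0,0,150,0,0,-100,0,0,0]}}

```text
time: 19.87
position: [0.4488, -0.0195, 0.1643]
tool_rot: [[-0.997, -0.078, 0.003], [-0.078, 0.997, 0.0], [-0.003, -0.0, -1.0]]
wrist_force: [0.7, 0.6, -0.2]
gripper_width: 0.407
grasp_force: 0.0
```

Call:
{"name": "move_arm", "arguments": {"motion": [150,0,0,-30,0,0,0,150,0,5,-60,0,0,0,150,0,20,-90,0,0,0,150,0,40,-110,0,0,0,150,0,60,-120,0,0,0,150,0,80,-130,0,0,0,150,0,90,-130,0,0,0,150,0,100,-130,0,0,0,150,0,100,-130,0,0,0,150,0,100,-130,0,0,0]}}

```text
time: 20.7
position: [0.4407, 0.0797, 0.2925]
tool_rot: [[-0.997, -0.078, 0.003], [-0.078, 0.997, -0.0], [-0.003, -0.001, -1.0]]
wrist_force: [0.1, -0.6, -0.0]
gripper_width: 0.414
grasp_force: 0.0
```

```bash
python3 - <<'E'
from workcell import bot
from h import *
import pickle
s=bot.read_state();print(s["time"],s["position"],s["wrist_force"])
c=bot.calibration("wrist");im=bot.capture("wrist");np.save("pics/w9.npy",im);cv2.imwrite("pics/w9.png",im[:,:,::-1]);pickle.dump(c,open("pics/w9.pkl","wb"))
E
```

```text
20.7 [0.44074331 0.0797302  0.29249999] [ 0.14230015 -0.58756077 -0.04098474]
```

View pics/w9.png

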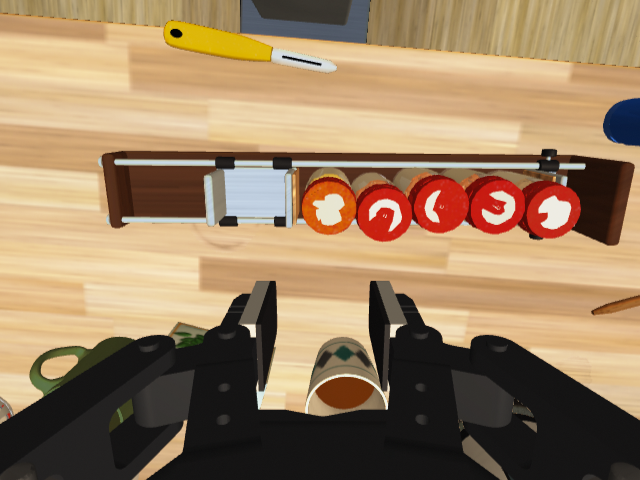

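The final view shows all five caps in a close row from (328,207) to (552,210), with jar 3 slightly off line at (384,213). The stop panel is at about column 293, and the divider is just past jar 0. I'll check the numbers.

```bash
python3 - <<'E'
from h import *
import pickle
c=pickle.load(open("pics/w9.pkl","rb"));im=np.load("pics/w9.npy")
a=np.radians(4.4);ex=np.array([np.cos(a),np.sin(a)]);ey=np.array([-np.sin(a),np.cos(a)])
P0=np.array([.4458,.0113]);f=lambda u,v,z:np.array([(onz(c,u,v,z)[:2]-P0)@ex,(onz(c,u,v,z)[:2]-P0)@ey])*1000
g=cv2.GaussianBlur(im[...,1],(3,3),0)
hs=cv2.cvtColor(im,cv2.COLOR_RGB2HSV)
m=((((hs[...,0]<12)|(hs[...,0]>170))&(hs[...,1]>170)&(hs[...,2]>120))).astype(np.uint8)*255;m[:165]=0;m[250:]=0;m[:,:298]=0;m[:,585:]=0
m=cv2.morphologyEx(m,cv2.MORPH_CLOSE,np.ones((5,5)))
C=cv2.HoughCircles(cv2.GaussianBlur(m,(3,3),0),cv2.HOUGH_GRADIENT,1,40,param1=100,param2=10,minRadius=24,maxRadius=31)[0]
for u,v,r in sorted(C.tolist()):print((u,v,r),f(u,v,.122).round(1),"d",round(2*r/404.4*(c["origin"][2]-.122)*1000,1))
row=im[190:215,270:312].astype(int).mean(0)
for u in range(280,304):print(u,row[u-270].round(),f(u,202,.086)[1].round(1))
for v in(175,185,195):print("div",[ (u,im[v,u].tolist()) for u in range(560,590,3)])
print("rail mid",f(165,162.5,.043),f(165,220.5,.043),f(460,165,.043))
E
```

```text
(329.5, 206.5, 28.0) [-2.2 74.5] d 43.4
(383.5, 212.5, 28.200000762939453) [  2.6 117.2] d 43.7
(439.5, 204.5, 28.0) [ -3.9 161. ] d 43.4
(495.5, 205.5, 28.200000762939453) [ -3.1 205.2] d 43.7
(549.5, 207.5, 30.399999618530273) [ -1.6 248. ] d 47.1
280 [192. 207. 223.] 31.6
281 [192. 206. 223.] 32.5
282 [191. 206. 223.] 33.4
283 [191. 206. 223.] 34.3
284 [190. 205. 221.] 35.1
285 [156. 149. 136.] 36.0
286 [181. 184. 173.] 36.9
287 [190. 205. 215.] 37.8
288 [188. 203. 219.] 38.7
289 [189. 204. 220.] 39.5
290 [188. 203. 207.] 40.4
291 [170. 178. 166.] 41.3
292 [128. 101.  73.] 42.2
293 [218. 167.  98.] 43.0
294 [219. 170. 112.] 43.9
295 [218. 165.  94.] 44.8
296 [160.  99.  47.] 45.7
297 [166. 102.  50.] 46.5
298 [161.  99.  48.] 47.4
299 [109.  64.  35.] 48.3
300 [80. 45. 28.] 49.2
301 [85. 38. 23.] 50.1
302 [140.  53.  15.] 50.9
303 [170.  62.  12.] 51.8
div [(560, [108, 99, 85]), (563, [106, 90, 72]), (566, [85, 52, 35]), (569, [32, 17, 9]), (572, [32, 16, 9]), (575, [33, 17, 10]), (578, [33, 17, 9]), (581, [33, 17, 9]), (584, [34, 18, 9]), (587, [33, 17, 9])]
div [(560, [155, 23, 13]), (563, [181, 136, 141]), (566, [100, 95, 86]), (569, [34, 17, 10]), (572, [33, 17, 8]), (575, [33, 17, 10]), (578, [34, 17, 9]), (581, [34, 17, 8]), (584, [33, 16, 8]), (587, [33, 17, 8])]
div [(560, [195, 35, 22]), (563, [194, 36, 22]), (566, [195, 35, 22]), (569, [193, 39, 24]), (572, [195, 35, 21]), (575, [194, 36, 22]), (578, [33, 16, 9]), (581, [33, 16, 8]), (584, [33, 17, 9]), (587, [32, 16, 9])]
rail mid [-28.98193243 -82.34244292] [ 28.24841277 -88.18472969] [-26.82459504 200.93552423]
```

The measurements agree with what's wanted. The row is closed up, with caps touching, and the stop face is about 29–30 mm from the last jar's centre against a target of 25–35. The arm is clear, so I'm handing in.

```bash
python3 -c "
from workcell import bot
print(bot.hand_in())"
```

```text
the job is handed in; nothing more can be done
None
```

I put the loose jar back in the rack and pushed the row tight until the wrist read 28 N. I then eased the stop back to about 8–9 mm clear of the last jar and handed the job in at about 21 s. The result was not shown; the last picture showed all five jars close together, none tipped over, and I didn't touch the tomato.

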